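# Nip the jam-jar lids and set the faulty ones aside

## Task

The jam has cooled: gently screw each of the four jar lids clockwise until it nips up firm, without overtightening, and leave those jars seated in the wooden carrier. A lid that never firms up, but turns on lightly and springs back, has not caught its thread: take that jar by the glass, never by the lid, and set it down gently, upright, on the round cork mat for a new lid and another boil. Do not disturb the other things on the worktop.

Things in the scene. Friction and masses are not known exactly. Their poses are not given: they have to be found in the camera images.
- jar_1: one of four jam jars that look alike; which name stands in which pocket is random, and nothing visible tells a sound lid from a faulty one. Square glass 64 x 64 mm, sides upright to 82 mm, then a round neck; 116 mm high with lid, about 0.4 kg. Origin: centre of its underside, at the start on a pocket floor 8 mm above the worktop; z up, x and y square to its sides, along the carrier's.
- lid_1: round gold screw lid of jar_1, 56 mm in diameter, 22 mm high (94 to 116 mm above the jar's underside), screwed down clockwise from above. Origin: centre of its lower edge; z up along the screw axis; x along the jar's x at the start, sound or faulty, and turns with the lid. Every lid turns lightly (under 0.05 N m) at first.
- lid_2: lid of jar_2, shaped as lid_1. Any sound lid turns 0.15 rad clockwise at about 0.03 N m, then goes hard against its seal, which yields about 0.1 rad per N m; let go, it stays at 0.15 rad. 0.3 to 0.6 N m is a gentle nip; past 1 N m the seal is crushed round and the lid stays turned too far: overtightened.
- lid_3: lid of jar_3, shaped as lid_1. Any faulty lid has not caught its thread: it turns on clockwise for more than 2 rad at no more than 0.12 N m, never goes hard, and springs back to within 0.05 rad of its start when let go, but stays on its jar. Two of the four are faulty.
- lid_4: lid of jar_4, shaped as lid_1, sound or faulty like any other.
- jar_2: jam jar just like jar_1, same sizes and origin, in another pocket.
- jar_3: jam jar just like jar_1, same sizes and origin, in another pocket.
- jar_4: jam jar just like jar_1, same sizes and origin, in another pocket.
- carrier: oak jar carrier, fixed: a block 104 mm (x) by 356 mm (y), 38 mm high, with four square pockets at its y = -126, -42, 42 and 126 mm, 69 mm wide, 30 mm deep (floor 8 mm up). A jar has 2.5 mm play each side, so it can twist about 0.1 rad either way in its pocket before its corners hold. Origin: centre of its underside; z up.
- jam_mat: round cork mat on the worktop near the hob, fixed, 318 mm in diameter, 15 mm thick. Origin: centre of its underside; z up.
- lemon: yellow lemon, 71 x 53 x 51 mm, loose on the worktop, a bystander. Origin: underside.
- pepper_mill: black pepper mill, 59 mm in diameter, 155 mm high, loose, standing behind the mat, a bystander. Origin: centre of its underside.
- wooden_spoon: wooden spoon, 310 x 47 x 14 mm, loose on the worktop in front of the carrier, a bystander. Origin: middle of its underside.

How it is judged:
At the end, for the whole second after the job is handed in: The two sound jars are seated in the carrier, lids nipped: resting 0.14 to 0.22 rad from their start (overtightened ones rest beyond). The two others, lids sprung back (under 0.08), stand on the cork mat, centres within 115 mm of its centre. All at rest, upright within 0.06 rad (angle between each of jar_1, jar_2, jar_3, jar_4's own z axis and vertical below 0.06 rad and linear speed of each of jar_1, jar_2, jar_3, jar_4 below 0.02 m/s and ((angle between the x axis of lid_1 and the x axis of jar_1, either way round between 0.14 and 0.22 rad and z of jar_1 in the frame of carrier below 0.012 m and x of jar_1 in the frame of carrier between -0.008 and 0.008 m and y of jar_1 in the frame of carrier between -0.14 and 0.14 m) or (angle between the x axis of lid_1 and the x axis of jar_1, either way round below 0.08 rad and horizontal distance between jar_1 and jam_mat below 0.115 m and z of jar_1 in the frame of jam_mat between 0.011 and 0.02 m)) and ((angle between the x axis of lid_2 and the x axis of jar_2, either way round between 0.14 and 0.22 rad and z of jar_2 in the frame of carrier below 0.012 m and x of jar_2 in the frame of carrier between -0.008 and 0.008 m and y of jar_2 in the frame of carrier between -0.14 and 0.14 m) or (angle between the x axis of lid_2 and the x axis of jar_2, either way round below 0.08 rad and horizontal distance between jar_2 and jam_mat below 0.115 m and z of jar_2 in the frame of jam_mat between 0.011 and 0.02 m)) and ((angle between the x axis of lid_3 and the x axis of jar_3, either way round between 0.14 and 0.22 rad and z of jar_3 in the frame of carrier below 0.012 m and x of jar_3 in the frame of carrier between -0.008 and 0.008 m and y of jar_3 in the frame of carrier between -0.14 and 0.14 m) or (angle between the x axis of lid_3 and the x axis of jar_3, either way round below 0.08 rad and horizontal distance between jar_3 and jam_mat below 0.115 m and z of jar_3 in the frame of jam_mat between 0.011 and 0.02 m)) and ((angle between the x axis of lid_4 and the x axis of jar_4, either way round between 0.14 and 0.22 rad and z of jar_4 in the frame of carrier below 0.012 m and x of jar_4 in the frame of carrier between -0.008 and 0.008 m and y of jar_4 in the frame of carrier between -0.14 and 0.14 m) or (angle between the x axis of lid_4 and the x axis of jar_4, either way round below 0.08 rad and horizontal distance between jar_4 and jam_mat below 0.115 m and z of jar_4 in the frame of jam_mat between 0.011 and 0.02 m)) and ((angle between the x axis of lid_1 and the x axis of jar_1, either way round above 0.14 rad and angle between the x axis of lid_2 and the x axis of jar_2, either way round above 0.14 rad) or (angle between the x axis of lid_1 and the x axis of jar_1, either way round above 0.14 rad and angle between the x axis of lid_3 and the x axis of jar_3, either way round above 0.14 rad) or (angle between the x axis of lid_1 and the x axis of jar_1, either way round above 0.14 rad and angle between the x axis of lid_4 and the x axis of jar_4, either way round above 0.14 rad) or (angle between the x axis of lid_2 and the x axis of jar_2, either way round above 0.14 rad and angle between the x axis of lid_3 and the x axis of jar_3, either way round above 0.14 rad) or (angle between the x axis of lid_2 and the x axis of jar_2, either way round above 0.14 rad and angle between the x axis of lid_4 and the x axis of jar_4, either way round above 0.14 rad) or (angle between the x axis of lid_3 and the x axis of jar_3, either way round above 0.14 rad and angle between the x axis of lid_4 and the x axis of jar_4, either way round above 0.14 rad))); the robot touches nothing.
It fails at once if a jar is lifted or carried by its lid ((height (world z) of jar_1 above 0.035 m and contact force between the fingers and lid_1 above 2 N) or (height (world z) of jar_2 above 0.035 m and contact force between the fingers and lid_2 above 2 N) or (height (world z) of jar_3 above 0.035 m and contact force between the fingers and lid_3 above 2 N) or (height (world z) of jar_4 above 0.035 m and contact force between the fingers and lid_4 above 2 N)).
It fails at once if a jar is tipped by more than 30 degrees (angle between any of jar_1, jar_2, jar_3, jar_4's own z axis and vertical above 0.52 rad).
It fails at once if a jar is dropped or banged down on the mat (faster than 0.4 m/s within 15 mm of it) ((horizontal distance between jar_1 and jam_mat below 0.16 m and z of jar_1 in the frame of jam_mat below 0.03 m and linear speed of jar_1 above 0.4 m/s) or (horizontal distance between jar_2 and jam_mat below 0.16 m and z of jar_2 in the frame of jam_mat below 0.03 m and linear speed of jar_2 above 0.4 m/s) or (horizontal distance between jar_3 and jam_mat below 0.16 m and z of jar_3 in the frame of jam_mat below 0.03 m and linear speed of jar_3 above 0.4 m/s) or (horizontal distance between jar_4 and jam_mat below 0.16 m and z of jar_4 in the frame of jam_mat below 0.03 m and linear speed of jar_4 above 0.4 m/s)).
It fails at once if a bystander (lemon, pepper mill, wooden spoon) is pushed more than 30 mm (distance of any of lemon, pepper_mill, wooden_spoon from where it was at the start of the episode above 0.03 m).
It also fails if it takes over 72 s, if anything falls off the work surface, if the arm or the gripper's body presses on something with over 40 N, if the wrist force passes 120 N, or if a joint passes its speed limit or range.

## Robot

A 6-joint arm with a two-finger parallel gripper is mounted at the origin on a cart in front of the work surface, level with it; the furniture and walls round the work are solid. World frame = base frame: x ahead of the robot, y to its left, z up, the work surface at z = 0. Lengths are in m, angles in rad, forces in N, time in s.
With the tool pointing down it reaches from about 0.35 to 0.975 m from the base axis. Payload 7.1 kg.
Tool frame: the origin (TCP) lies midway between the tips of the shut fingers; the grasp point (between the pads) lies 19 mm behind it; z points along the fingers, y is the line along which they close (so a half turn about z gives the same grasp; the last joint's range is limited). The gripper opens to 88 mm and grips with 3 to 60 N. Pads are 20 mm wide; open, the fingers measure 115 mm over their backs; the gripper's body (75 mm by 178 mm) begins 61 mm behind the grasp point.
Start: joints at [-1.27, 0.423, 1.63, -0, 1.089, -0.019], TCP at [0.197, -0.593, 0.19] pointing down, gripper open.
Joint ranges: [-3, 3], [-0.9, 2.11], [0.09, 2.58], [-1.31, 4.45], [0.11, 2.69], [-2.54, 2.54]. Speed limits (rad/s): [2.39, 2.39, 3.01, 3.14, 3.14, 3.14].

## Interface

Orientations are given as a unit quaternion [w, x, y, z].
In Python, from station import move_pose, movel, movej, command_gripper, wait, inverse_kinematics, read_camera, camera_info, MotionError, job_done, get_time, get_joint_pos, get_qvel, get_effort, get_tcp_pos, get_ee_rot, get_ft_force, get_ft_torque, get_grip_width, get_finger_force gives the robot as it stands. Calls block until the motion is done:
- move_pose(position, orientation): joint-space move of the TCP to a pose.
- movel(position, frame=None, v=0.15, until_force=None): straight line of the TCP; frame=None keeps the orientation; v is the mean speed in m/s. With until_force (N) it stops when the force on the tool has changed by that much, and returns True; else False.
- movej(angles): joint-space move.
- command_gripper(opening): opening from 0.0 (shut) to 1.0 (fully open); the grip force is fixed at half the most; returns when the fingers have stopped.
- wait(seconds).
- inverse_kinematics(position, orientation): joint angles nearest the present ones, or None.
- read_camera(name): name is "scene" or "top" or "wrist"; returns the picture (384x512x3 uint8, red, green, blue); there is no depth.
- camera_info(name): a dict with "intrinsics" (3x3 intrinsics, pixels), "T" (4x4, takes a point from camera to world coordinates); the wrist camera has in their place "tool_from_camera" (4x4, takes a point from camera to tool coordinates, whose origin is the TCP and whose axes are the flange's). Camera axes: x right, y up, looking along -z (the intrinsics and any distortion apply to the point x, -y, -z); pixel columns grow to the right and rows downward; lengths in m; the calibration is good to about 2 mm. The wrist camera is an equidistant fisheye: a pixel r from the principal point sees the ray r / f radians off the axis. A picture is of the moment at which its call begins: read the wrist's pose just before it. camera_info takes no time and is no camera call.
A pose or a line that the arm cannot do raises MotionError and nothing moves.
- job_done(): hands the job in; it is judged then, once.
Readings, each from a call of its own:
- get_time(): time.
- get_joint_pos(): joint angles.
- get_qvel(): joint speeds.
- get_effort(): joint torques, N m.
- get_tcp_pos(): TCP position.
- get_ee_rot(): TCP orientation.
- get_ft_force(): force on the tool from outside, world axes, zero at the start.
- get_ft_torque(): the same for the moment, N m.
- get_grip_width(): opening from 0.0 (shut) to 1.0 (fully open).
- get_finger_force(): force on a finger pad.
Only numpy, scipy, OpenCV 4.12 (cv2) and the standard library are available. Lean on these libraries where they do the work, as an engineer would, in place of code of your own. Each camera call takes 0.05 s, during which the arm holds its last target. There are 200 camera calls.

## Working session

There is one attempt and no reset: what is moved stays moved. The work goes in short steps, each a Python script; the robot and the scene stay as the last script left them, time stands still between calls to the robot, and variables do not carry over. Pictures are saved under pics/ and viewed, at most 10 in all, crops included, and the job is handed in when it is done.

```bash
ls; mkdir -p pics; python3 - <<'E'
from station import *
import cv2,numpy as np
for n in("scene","top"):
    cv2.imwrite(f"pics/{n}0.png",read_camera(n)[:,:,::-1]); i=camera_info(n); print(n,{k:np.round(v,4).tolist() if not isinstance(v,str) else v for k,v in i.items()})
print(get_time(),get_ee_rot(),get_grip_width())
print(camera_info("wrist"))
E
```

```text
pics
scene {'intrinsics': [[365.2941, 0.0, 253.3177], [0.0, 365.2941, 194.6347], [0.0, 0.0, 1.0]], 'T': [[-0.8055, 0.4439, -0.3926, 0.1331], [-0.5925, -0.6148, 0.5205, 0.487], [-0.0103, 0.6519, 0.7583, 0.8388], [0.0, 0.0, 0.0, 1.0]]}
top {'intrinsics': [[363.7573, 0.0, 256.0593], [0.0, 363.7573, 194.5138], [0.0, 0.0, 1.0]], 'T': [[-0.1032, 0.9741, -0.2011, 0.3508], [-0.9947, -0.1004, 0.0237, -0.0105], [0.0029, 0.2025, 0.9793, 1.0058], [0.0, 0.0, 0.0, 1.0]]}
0.1 [-6.99273878e-04  9.87245000e-01  1.59206818e-01 -1.00100596e-04] 0.9931838453920513
{'intrinsics': array([[297.31863964,   0.        , 257.70721152],
       [  0.        , 297.31863964, 188.66908687],
       [  0.        ,   0.        ,   1.        ]]), 'tool_from_camera': array([[-3.38326522e-04,  9.56598868e-01,  2.91407776e-01,
         8.02199560e-02],
       [ 9.99999910e-01,  2.49565060e-04,  3.41764517e-04,
         1.86224404e-04],
       [ 2.54206351e-04,  2.91407865e-01, -9.56598866e-01,
        -1.93912268e-01],
       [ 0.00000000e+00,  0.00000000e+00,  0.00000000e+00,
         1.00000000e+00]])}
```

View pics/top0.png

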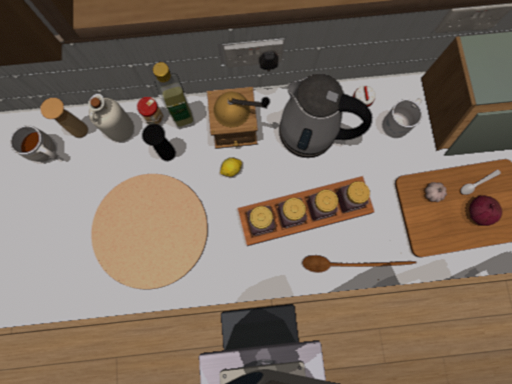

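View pics/scene0.png

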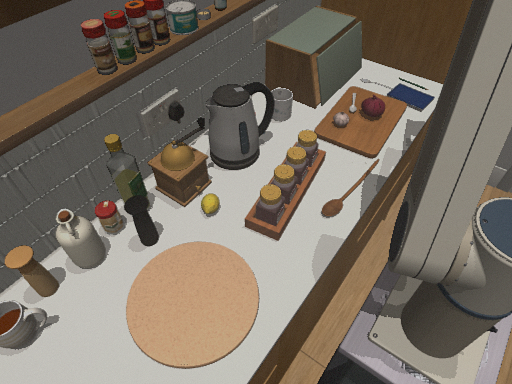

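The top view shows the lids at about (262,220), (293,211), (325,203) and (357,194), in a carrier centred near (306,210). The mat is at (150,230), the lemon at (231,167), the mill at (158,143) and the kettle behind the carrier near (310,110). The scene view agrees. Next I measure these with masks.

```bash
cat > vis.py <<'E'
import cv2,numpy as np
from station import camera_info
def ray(n,uv,z):
    i=camera_info(n);K=i["intrinsics"];T=i["T"]
    d=T[:3,:3]@np.array([(uv[0]-K[0,2])/K[0,0],-(uv[1]-K[1,2])/K[1,1],-1]);o=T[:3,3]
    return o+d*(z-o[2])/d[2]
def blobs(m,amin):
    n,l,s,c=cv2.connectedComponentsWithStats(m.astype(np.uint8)); return [(s[k,4],c[k],(l==k).astype(np.uint8)) for k in range(1,n) if s[k,4]>=amin]
E
python3 - <<'E'
from vis import *
for n in("top","scene"):
    im=cv2.imread(f"pics/{n}0.png");h=cv2.cvtColor(im,cv2.COLOR_BGR2HSV);H,S,V=[h[:,:,k].astype(int) for k in range(3)]
    for (u,v) in ([(262,215),(150,230),(250,236),(293,209),(248,220)] if n=="top" else [(270,192),(190,300),(264,222),(284,172),(255,210)]): print(n,(u,v),h[v,u])
    m=(H>=18)&(H<=28)&(S>120)&(V>90)
    for a,c,_ in blobs(m,60): print("gold",a,c.round(1),ray(n,c,.122).round(3))
    m=(H>=5)&(H<=17)&(S>70)&(S<170)&(V>150)
    for a,c,b in blobs(m,2000):
        ct=max(cv2.findContours(b,0,2)[0],key=cv2.contourArea)[:,0]
        P=np.array([ray(n,p,.015)[:2] for p in ct]).astype(np.float32); print("mat",a,c.round(1),cv2.minEnclosingCircle(P))
im=cv2.imread("pics/top0.png")[80:290,200:420];cv2.imwrite("pics/crop1.png",cv2.resize(im,None,fx=2.8,fy=2.8,interpolation=2)[:, :])
for uv,z in[((283,150),.0),((335,150),0.),((368,120),.15),((158,158),0),((231,167),.02),((320,263),0),((415,263),0)]: print(uv,ray("top",uv,z).round(3))
E
```

```text
top (262, 215) [ 20 152 183]
top (150, 230) [ 15  94 184]
top (250, 236) [ 12 171 127]
top (293, 209) [ 20 148 183]
top (248, 220) [ 10 109  68]
gold 180 [160.2  69. ] [0.899 0.187 0.122]
gold 718 [228.8 109.6] [0.765 0.015 0.122]
gold 298 [230.5 166.7] [0.61  0.025 0.122]
gold 368 [358.1 192. ] [ 0.513 -0.285  0.122]
gold 396 [326.2 200.4] [ 0.5   -0.203  0.122]
gold 401 [293.8 208.6] [ 0.487 -0.121  0.122]
gold 410 [260.9 216.9] [ 0.476 -0.038  0.122]
mat 10291 [148.7 230.7] ((0.48828011751174927, 0.2656310200691223), 0.15681733191013336)
scene (270, 192) [ 18 140 178]
scene (190, 300) [ 13  97 195]
scene (264, 222) [ 11 141 146]
scene (284, 172) [ 19 151 172]
scene (255, 210) [ 12 114 110]
gold 197 [307.1 137.1] [ 0.508 -0.282  0.122]
gold 109 [111.1 138.2] [0.983 0.065 0.122]
gold 580 [176.1 157.2] [0.766 0.01  0.122]
gold 224 [296.1 154. ] [ 0.496 -0.2    0.122]
gold 244 [283.9 172.1] [ 0.485 -0.119  0.122]
gold 285 [270.4 193.1] [ 0.471 -0.035  0.122]
gold 263 [209.7 203. ] [0.577 0.083 0.122]
mat 2302 [346.3 303. ] ((0.1784828007221222, 0.02025536075234413), 0.19925528764724731)
mat 12846 [191.9 303.7] ((0.48629850149154663, 0.26714423298835754), 0.15740054845809937)
(283, 150) [ 0.68  -0.126  0.   ]
(335, 150) [ 0.665 -0.276  0.   ]
(368, 120) [ 0.688 -0.331  0.15 ]
(158, 158) [0.693 0.235 0.   ]
(231, 167) [0.639 0.028 0.02 ]
(320, 263) [ 0.35  -0.188  0.   ]
(415, 263) [ 0.324 -0.445  0.   ]
```

View pics/crop1.png

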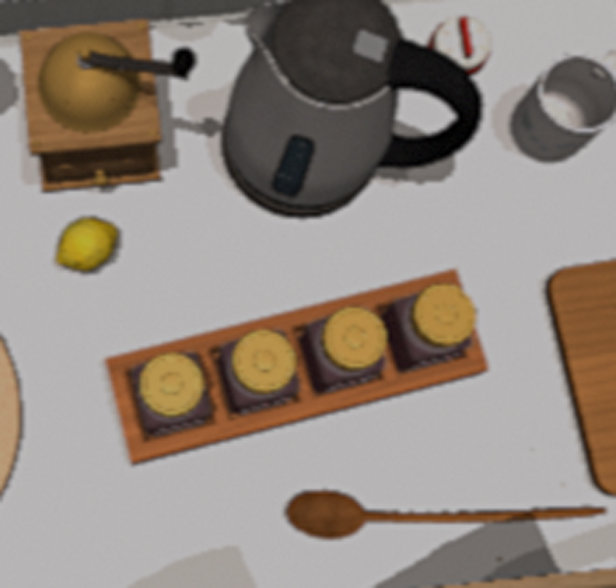

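Top and scene views agree on lid positions within 4 mm. Carrier yaw is about 0.148 rad and the mat centre about (0.487, 0.266). In the crop the lids are at (172,384), (263,360), (354,337) and (443,314), and the kettle is well clear of the row. I'll close across the row and refine with the wrist camera.

```bash
cat > arm.py <<'E'
from station import *
import numpy as np,cv2
from scipy.spatial.transform import Rotation as Ro
def quat(yaw):  # tool y (closing line) at angle yaw, tool down
    y=np.array([np.cos(yaw),np.sin(yaw),0]);z=np.array([0,0,-1.]);q=Ro.from_matrix(np.c_[np.cross(y,z),y,z]).as_quat();return q[[3,0,1,2]]
def wcap(name):
    p=np.array(get_tcp_pos());q=np.array(get_ee_rot());im=read_camera("wrist")[:,:,::-1].copy();cv2.imwrite(f"pics/{name}.png",im);return p,q,im
def wray(p,q,uv,z):
    i=camera_info("wrist");K=i["intrinsics"];T=i["tool_from_camera"]
    a=np.array([uv[0]-K[0,2],uv[1]-K[1,2]]);r=np.hypot(*a);t=r/K[0,0];s=np.sin(t)/max(r,1e-9)
    dc=np.array([a[0]*s,-a[1]*s,-np.cos(t)]);R=Ro.from_quat(q[[1,2,3,0]]).as_matrix()
    o=p+R@T[:3,3];d=R@T[:3,:3]@dc;return o+d*(z-o[2])/d[2]
E
python3 - <<'E'
from arm import *
from vis import blobs
move_pose([.488,-.20,.26],quat(.148)); print(get_time(),get_joint_pos())
p,q,im=wcap("w1"); print(p,q,get_ft_force(),get_ft_torque())
h=cv2.cvtColor(im,cv2.COLOR_BGR2HSV);H,S,V=[h[:,:,k].astype(int) for k in range(3)]
m=(H>=16)&(H<=28)&(S>120)&(V>80)
for a,c,b in blobs(m,300):
    ct=max(cv2.findContours(b,0,1)[0],key=cv2.contourArea)[:,0]
    P=np.array([wray(p,q,t.astype(float),.124)[:2] for t in ct]).astype(np.float32); print(a,c.round(),cv2.minEnclosingCircle(P),cv2.fitEllipse(P))
E
```

```text
1.9 [-4.12798748e-01  2.00454402e-01  1.77477302e+00 -1.81974652e-04
  1.16656362e+00 -5.59361339e-01]
[ 0.48779437 -0.20070703  0.25982669] [-7.01200451e-05  6.53410559e-01  7.57003715e-01 -1.09181251e-04] [-0.38211126 -0.40874144 -0.42380267] [-0.08001948 -0.1201416   0.03416212]
922 [379.  25.] ((0.5997400283813477, -0.004602258093655109), 0.02496293932199478) ((0.5999196171760559, -0.0048720040358603), (0.03903292119503021, 0.04666214436292648), 20.227060317993164)
2148 [480.  50.] ((0.7658586502075195, 0.018089471384882927), 0.06181420385837555) ((0.7608078718185425, 0.014866629615426064), (0.08363320678472519, 0.10885528475046158), 133.80459594726562)
487 [273. 111.] ((0.4878639280796051, -0.12099499255418777), 0.02686302177608013) ((0.48663559556007385, -0.11924248933792114), (0.04672630876302719, 0.049302585422992706), 131.49766540527344)
1542 [267. 173.] ((0.4980519711971283, -0.20093731582164764), 0.028054507449269295) ((0.4988178312778473, -0.20055390894412994), (0.05165321007370949, 0.05428937077522278), 4.717215061187744)
1362 [267. 236.] ((0.5108245015144348, -0.27975529432296753), 0.028132079169154167) ((0.510826051235199, -0.27992719411849976), (0.05206112191081047, 0.054380372166633606), 24.53724479675293)
```

View pics/w1.png

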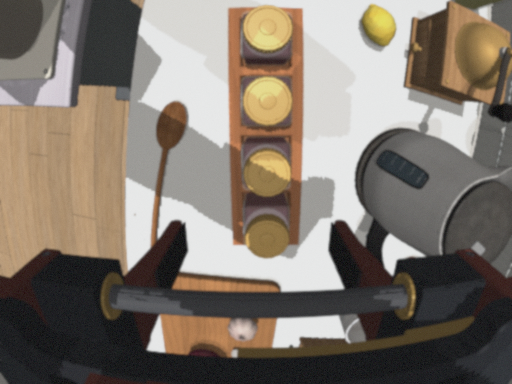

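The wrist view shows the lids at about (268,27), (268,100), (267,173) and (267,240), square to the tool, consistent with the fitted row. I start with lid C.

```bash
cat >> arm.py <<'E'
YAW=.148; U=np.array([np.sin(YAW),-np.cos(YAW)]); C0=np.array([.492,-.1604])
XY=[C0+k*U for k in(-.126,-.042,.042,.126)]
def tz(): return float(np.median([get_ft_torque()[2] for _ in range(5)]))
def approach(k):
    x,y=XY[k]; p=np.array(get_tcp_pos())
    if np.hypot(p[0]-x,p[1]-y)>.02: move_pose([x,y,.16],quat(YAW))
    movel([x,y,.097],v=.12); f0=np.array(get_ft_force()); command_gripper(0.0)
    print("grip",k,get_time(),get_grip_width(),get_finger_force(),np.array(get_ft_force())-f0)
def tighten(k,limit=.38,amax=.52):
    q0=np.array(get_joint_pos()); wait(.1); t0=tz(); a=.1; log=[]; firm=False
    while a<=amax:
        movej(q0+[0,0,0,0,0,a]); t=tz()-t0; log.append((round(a,2),round(t,2)))
        if abs(t)>limit: firm=True;break
        a+=.02 if abs(t)>.14 or a<.3 else .04
    print(k,"FIRM" if firm else "LOOSE",log,get_time(),"f",np.round(get_ft_force(),1))
    if not firm: movej(q0)
    return firm
def release(): 
    command_gripper(1.0); p=np.array(get_tcp_pos()); movel([p[0],p[1],.16],v=.15); print("rel",get_time())
E
python3 - <<'E'
from arm import *
approach(2); tighten(2)
E
```

```text
grip 2 4.8 0.005597507350252251 0.0 [-0.35406948  0.8859547  -0.04549089]
2 LOOSE [(0.1, -0.0), (0.12, 0.0), (0.14, 0.04), (0.16, 0.04), (0.18, -0.02), (0.2, 0.01), (0.22, 0.0), (0.24, 0.08), (0.26, -0.03), (0.28, -0.01), (0.3, 0.01), (0.34, 0.02), (0.38, -0.0), (0.42, -0.0), (0.46, 0.0), (0.5, 0.03)] 8.9 f [-0.5  0.9 -0.1]
```

The gripper shut on nothing, so I look before doing anything else.

```bash
python3 - <<'E'
from arm import *
p,q,im=wcap("w2"); print(p,q,get_time(),get_grip_width())
t=read_camera("top")[:,:,::-1]; s=read_camera("scene")[:,:,::-1]
t=cv2.resize(t[120:280,200:420],(440,320)); s=cv2.resize(s[80:280,200:420],(352,320))
cv2.imwrite("pics/ts2.png",np.vstack([np.hstack([t,s]),np.hstack([cv2.resize(im,(373,280)),np.zeros((280,419,3),np.uint8)])]))
E
```

```text
[ 0.49815964 -0.20195288  0.09699846] [-1.21600863e-05  6.53675539e-01  7.56774926e-01 -2.20139099e-05] 9.5 0.007199131114556968
```

View pics/ts2.png

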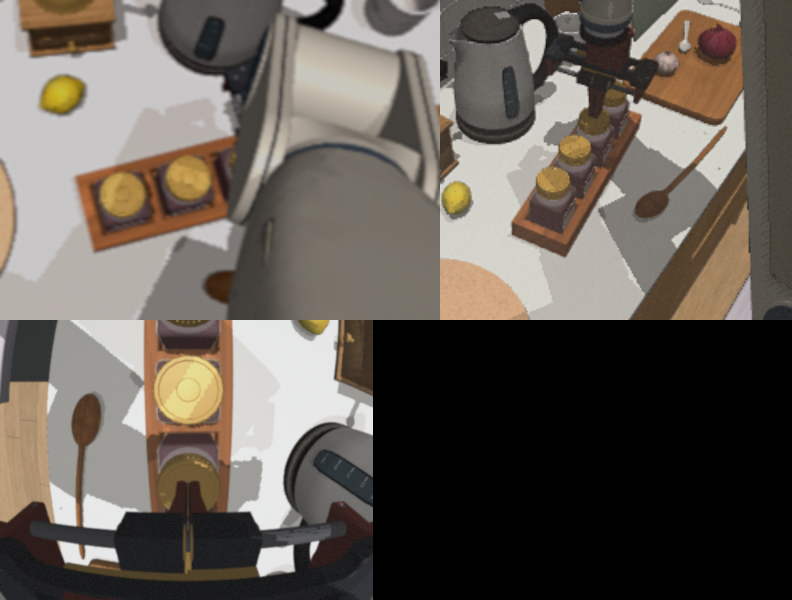

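```bash
python3 - <<'E'
from arm import *
s=read_camera("scene")[:,:,::-1].copy(); i=camera_info("scene");K=i["intrinsics"];Ti=np.linalg.inv(i["T"])
def pr(P):
    c=Ti@np.r_[P,1]; return np.array([K[0,2]+K[0,0]*c[0]/-c[2],K[1,2]-K[1,1]*c[1]/-c[2]])
p=np.array(get_tcp_pos())
u0,v0=240,80
a=cv2.resize(s[v0:v0+100,u0:u0+100],(400,400),interpolation=2)
def dot(P,col): 
    uv=pr(P); print(P,uv.round(1)); cv2.circle(a,tuple(int(x) for x in (uv-[u0,v0])*4),3,col,-1)
dot(p,(0,0,255))
for xy in (XY[1],XY[2]): dot([*xy,.124],(255,0,0)); dot([*xy,.0],(0,255,0))
im=cv2.imread("pics/w2.png"); b=cv2.resize(im[130:270,190:330],(400,400),interpolation=2)
cv2.imwrite("pics/cmp.png",np.hstack([a,b]))
print(get_finger_force(),get_grip_width(),get_ft_force(),get_effort())
E
```

```text
[ 0.49818556 -0.20194945  0.09700816] [295.1 159.6]
[np.float64(0.4858066677040832), np.float64(-0.11885914498866981), 0.124] [283.5 171.5]
[np.float64(0.4858066677040832), np.float64(-0.11885914498866981), 0.0] [281.3 200.6]
[np.float64(0.4981933322959168), np.float64(-0.20194085501133016), 0.124] [295.8 152.7]
[np.float64(0.4981933322959168), np.float64(-0.20194085501133016), 0.0] [292.7 182.2]
0.0 0.007737651639134693 [ 0.13488804 -0.6080636   0.60096045] [-2.54083599e-03 -4.84296834e+01 -2.11321306e+01  3.99147382e-02
  5.13008272e-02  1.70838833e-02]
```

View pics/cmp.png

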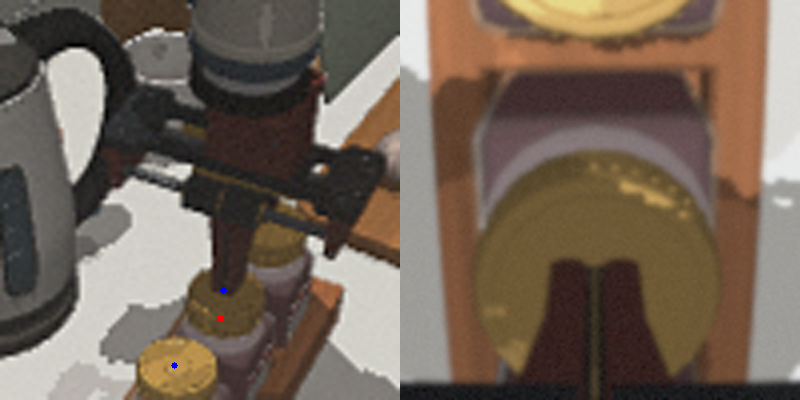

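The close-ups show the shut fingertips ending at the lid's top, at crop points (228,290) and (597,262), even though the TCP reads z = 0.097. The real tips seem to sit about 30 mm short of the stated TCP. A light touch on the lid top with shut fingers will measure that.

```bash
python3 - <<'E'
from arm import *
x,y=XY[2]
r=movel([x,y,.080],v=.02,until_force=3.0); p=np.array(get_tcp_pos()); print(r,p,get_ft_force(),get_finger_force(),get_time())
movel([x,y,p[2]+.008],v=.1)
E
```

```text
True [ 0.49835725 -0.2020107   0.09158559] [-0.56277676 -0.1110738   6.31410388] 3.266121136257425 10.1
```

Contact came at TCP z = 0.092 on a lid top at 0.124, so the real fingertips are 32 mm short of the reported TCP. I'll correct every height by that. First a quick offline check of the lid centres from w1 and w2.

```bash
sed -i 's/^YAW=/DZ=.032; YAW=/; s/\.16\]/.16-DZ]/g; s/\[x,y,\.097\]/[x,y,.097-DZ]/' arm.py; python3 - <<'E'
from arm import *
from vis import blobs
for f,p,q in(("w1",[.48779,-.20071,.25983],[-7e-5,.65341,.757004,-1e-4]),("w2",[.49816,-.20195,.0970],[0,.653676,.756775,0])):
    im=cv2.imread(f"pics/{f}.png");h=cv2.cvtColor(im,cv2.COLOR_BGR2HSV);H,S,V=[h[:,:,k].astype(int) for k in range(3)]
    m=((H>=17)&(H<=30)&(S>95)&(V>50)).astype(np.uint8); m=cv2.morphologyEx(m,cv2.MORPH_CLOSE,np.ones((5,5)))
    for a,c,b in blobs(m,600):
        if not 225<c[0]<310: continue
        ct=max(cv2.findContours(b,0,1)[0],key=cv2.contourArea)[:,0]
        P=np.array([wray(np.array(p),np.array(q),t.astype(float),.124)[:2] for t in ct]).astype(np.float32)
        e=cv2.fitEllipse(P); print(f,a,c.round(),cv2.boundingRect(ct),np.round(e[0],4),np.round(e[1],4),np.round(cv2.minEnclosingCircle(P)[0],4))
print(np.round(XY,4))
E
grep -n DZ arm.py
```

```text
w1 1809 [267.  28.] (243, 6, 50, 47) [ 0.4744 -0.0384] [0.054  0.0542] [ 0.4743 -0.0384]
w1 1955 [267. 100.] (243, 76, 50, 51) [ 0.4864 -0.1196] [0.0534 0.0549] [ 0.4864 -0.1199]
w1 1801 [267. 172.] (244, 148, 47, 49) [ 0.4985 -0.2007] [0.0533 0.0559] [ 0.498  -0.2005]
w1 1453 [267. 236.] (244, 215, 45, 42) [ 0.5105 -0.2799] [0.0532 0.0567] [ 0.5105 -0.2796]
w2 7012 [258.  96.] (210, 48, 98, 97) [ 0.4865 -0.1198] [0.0533 0.0539] [ 0.4864 -0.1197]
w2 4119 [259. 218.] (215, 183, 88, 86) [ 0.498  -0.1959] [0.0516 0.0527] [ 0.4981 -0.1981]
w2 3675 [242. 342.] (87, 280, 268, 78) [ 0.8992 -0.3665] [0.1628 0.75  ] [ 0.4778 -0.3202]
[[ 0.4734 -0.0358]
 [ 0.4858 -0.1189]
 [ 0.4982 -0.2019]
 [ 0.5106 -0.285 ]]
13:DZ=.032; YAW=.148; U=np.array([np.sin(YAW),-np.cos(YAW)]); C0=np.array([.492,-.1604])
18:    if np.hypot(p[0]-x,p[1]-y)>.02: move_pose([x,y,.16-DZ],quat(YAW))
19:    movel([x,y,.097-DZ],v=.12); f0=np.array(get_ft_force()); command_gripper(0.0)
31:    command_gripper(1.0); p=np.array(get_tcp_pos()); movel([p[0],p[1],.16-DZ],v=.15); print("rel",get_time())
```

```bash
python3 - <<'E'
from arm import *
x,y=XY[2]
movel([x,y,.16-DZ],v=.15); command_gripper(1.0); print(get_grip_width(),get_time())
approach(2)
if .55<get_grip_width()<.7: tighten(2)
E
```

```text
0.9982922617085338 12.0667
grip 2 13.3583 0.6358893984479563 30.000361860729754 [1.53532173 0.4470395  2.22897595]
2 LOOSE [(0.1, 0.03), (0.12, 0.06), (0.14, 0.03), (0.16, 0.04), (0.18, 0.03), (0.2, 0.04), (0.22, 0.07), (0.24, 0.08), (0.26, 0.04), (0.28, 0.02), (0.3, 0.05), (0.34, 0.04), (0.38, 0.04), (0.42, 0.05), (0.46, 0.1), (0.5, 0.01)] 17.4583 f [0.1 0.2 0.3]
```

```bash
sed -i 's/limit=.38,amax=.52/limit=.33,amax=.47/; s/; a=.1;/; a=.14;/; s/a+=.02 if .*/a+=.025 if a<.4 else .06/' arm.py; python3 - <<'E'
from arm import *
release()
approach(3)
if .55<get_grip_width()<.7: print(tighten(3))
E
```

```text
rel 19.2583
grip 3 20.975 0.6320417895583623 30.00024980865419 [0.97172096 1.06150438 1.94336423]
3 LOOSE [(0.14, -0.01), (0.17, -0.01), (0.19, -0.03), (0.21, -0.06), (0.24, -0.03), (0.27, -0.03), (0.29, -0.07), (0.32, -0.11), (0.34, 0.05), (0.37, -0.01), (0.39, -0.08), (0.42, -0.05)] 24.0833 f [ 0.5 -0.9  0.6]
False
```

```bash
python3 - <<'E'
from arm import *
release()
approach(1)
if .55<get_grip_width()<.7: print(tighten(1))
E
```

```text
rel 25.8167
grip 1 27.8083 0.6322050284852521 30.000351844355464 [0.80851642 0.62688427 2.0810999 ]
1 FIRM [(0.14, -0.01), (0.17, -0.01), (0.19, -0.06), (0.21, -0.09), (0.24, 0.26), (0.27, 0.75)] 29.4167 f [3.8 2.2 0.1]
True
```

```bash
sed -i 's/limit=.33/limit=.36/; s/a+=.025 if .*/a+=.01 if abs(t)>.16 else .016/' arm.py; python3 - <<'E'
from arm import *
release()
approach(0)
if .55<get_grip_width()<.7: print(tighten(0)); release()
E
```

```text
rel 30.6667
grip 0 32.3917 0.6311487204017204 30.00012837583199 [0.7185691  0.02385752 1.33167023]
0 FIRM [(0.14, -0.04), (0.16, 0.02), (0.17, -0.04), (0.19, -0.01), (0.2, 0.01), (0.22, 0.17), (0.23, 0.26), (0.24, 0.55)] 34.5 f [ 2.2  1.2 -1.1]
True
rel 35.75
```

Lids A and B are firm, C and D are faulty. Now I carry C and then D by the glass.

```bash
cat >> arm.py <<'E'
def carry(k,dst):
    x,y=XY[k]; p=np.array(get_tcp_pos())
    movel([x,y,.165-DZ],v=.3); movel([x,y,.053-DZ],v=.12); f0=np.array(get_ft_force()); command_gripper(0.0)
    w=get_grip_width(); print("glass",k,w,get_finger_force(),np.array(get_ft_force())-f0,get_time())
    if not .66<w<.8: return print("bad width")
    movel([x,y,.2-DZ],v=.15); print("held",get_grip_width(),get_ft_force())
    movel([*dst,.2-DZ],v=.28); movel([*dst,.075-DZ],v=.15)
    print(movel([*dst,.056-DZ],v=.03,until_force=3.0),get_tcp_pos()[2]+DZ,get_ft_force())
    command_gripper(1.0); movel([*dst,.2-DZ],v=.2); print("done",get_time())
E
python3 - <<'E'
from arm import *
print(get_joint_pos().__repr__())
carry(2,[.487,.321])
E
```

```text
array([-1.00384941e-01,  2.96389166e-01,  2.00349694e+00,  9.85890857e-05,
        8.40563896e-01, -8.48907253e-03])
glass 2 0.7929926824000095 27.026035375893116 [0.21179724 0.70397262 5.36486368] 37.975
held 0.7943213269756485 [-0.52711208 -0.53359098 -3.03865153]
True 0.060101398610095634 [1.58705604 0.02926119 0.08923449]
done 43.9833
```

C was carried with the tool still yawed 0.24 rad from tightening, which explains the 0.793 width. I check its placing and square the tool for D.

```bash
python3 - <<'E'
from arm import *
t=read_camera("top")[:,:,::-1]; s=read_camera("scene")[:,:,::-1]
cv2.imwrite("pics/chk.png",np.hstack([cv2.resize(t[100:300,80:400],(400,250)),cv2.resize(s[80:380,100:350],(400,480))[:250] if 0 else cv2.resize(s[120:370,100:500],(400,250))]))
print(get_time())
E
```

```text
44.0833
```

View pics/chk.png

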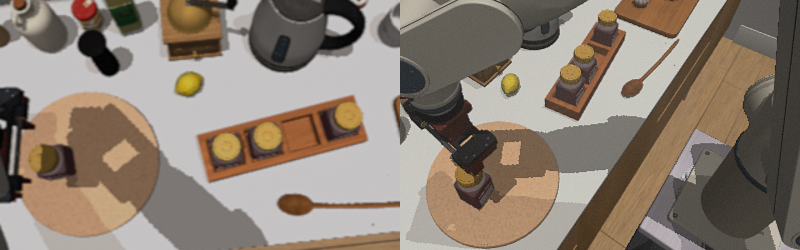

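Jar C stands upright on the mat at left-crop (50,158), its pocket is empty at (300,130), and A, B and D are seated. Now D with the yaw corrected.

```bash
sed -i 's/    movel(\[x,y,.165-DZ\],v=.3);/    move_pose([x,y,.2-DZ],quat(YAW));/' arm.py; python3 - <<'E'
from arm import *
carry(3,[.487,.208])
move_pose([.45,.08,.25],quat(YAW)); print(get_time())
t=read_camera("top")[:,:,::-1]; s=read_camera("scene")[:,:,::-1]
cv2.imwrite("pics/chk2.png",np.hstack([cv2.resize(t[100:300,80:400],(400,250)),cv2.resize(s[120:370,100:500],(400,250))]))
E
```

```text
glass 3 0.7300561620987842 30.000329911708832 [1.50897604 0.06462477 2.76807926] 48.1333
held 0.7250027627202426 [ 0.32063983 -0.28865552 -3.89418369]
True 0.060173545313030756 [1.16600937 0.61530114 0.9418269 ]
done 54.1
54.775
```

View pics/chk2.png

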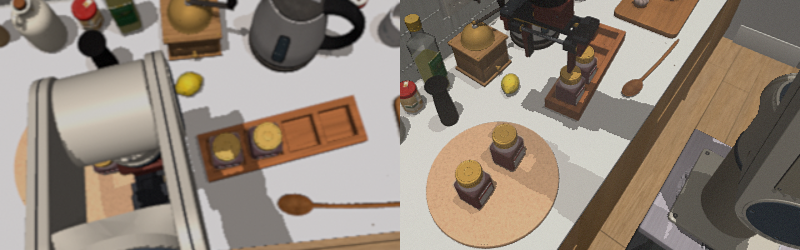

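Both faulty jars stand upright on the mat, at (472,185) and (507,147). A and B are seated in the carrier, the lemon, mill and spoon look unmoved, and the arm is clear.

```bash
python3 -c "
from station import *
print(job_done(),get_time())"
```

```text
the job is handed in; nothing more can be done
the job is handed in; nothing more can be done
```

I handed the job in at about 55 s: two lids nipped firm, at 0.55 and about 0.75 N m (the second over the 0.3–0.6 gentle range but under the 1 N m crush limit), with those jars left seated in the carrier, and the two faulty jars carried by the glass and set upright on the cork mat; no verdict was returned.

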